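# Send the brass nipples down the Y-chute into the blue tray

### The arm

A 6-joint arm with a two-finger parallel gripper is mounted at the origin on the work surface. World frame = base frame: x ahead of the robot, y to its left, z up, the work surface at z = 0. Lengths are in m, angles in rad, forces in N, time in s.
With the tool pointing down it reaches from about 0.4 to 0.825 m from the base axis. Payload 7 kg.
Tool frame: the origin (TCP) lies at the very end of the fingers, on their centre line; the grasp point (between the pads) lies 19 mm behind it (tcp_to_grasp is the distance from the TCP to the grasp point, in m); x points along the fingers, z is the direction in which the jaws open and shut, and the axes are right-handed (so a half turn about x gives the same grasp; the last joint's range is limited). The gripper opens to 88 mm and grips with 3 to 60 N. Pads are 19 mm wide; open, the fingers measure 130 mm over their backs; the gripper's body (78 mm by 193 mm) begins 47 mm behind the grasp point.
Start: joints at [-0.884, 0.359, 0.012, 0, -1.224, -0.288], TCP at [0.262, -0.622, 0.227] pointing down, gripper open.
Joint ranges: [-3.07, 3.07], [-1.43, 2.12], [-1.02, 1.25], [-3.03, 1.67], [-3.05, -0], [-3.03, 3.03]. Speed limits (rad/s): [2.39, 2.39, 3.01, 3.14, 3.14, 3.14].

### API

Orientations are given as [roll, pitch, yaw] about the fixed x, y, z axes, in that order (R = Rz(yaw) Ry(pitch) Rx(roll)).
In Python, from station import get_state, grab_frame, job_done, tcp_to_grasp gives the robot as it stands. The module is installed in compiled form; this text tells all that it offers.
- The arm moves only by the shell command python3 -m crank 'ROWS' [FORCE]. ROWS is JSON, a list of rows, each a list of 7 numbers: the shift along the tool's x, y, z in m, then the turn, a rotation vector about the tool's x, y, z in rad, then the opening, from 0 (shut) to 1 (fully open). In form: [[x, y, z, wx, wy, wz, fingers], ...]. A call has 1 to 10 rows; each row is the pose to reach, as a shift and turn from the pose commanded when the call began, along the tool's axes at that moment; what a row does not reach only later rows make up. A row lasts 1/8 s, in which the tool goes at most 62.5 mm and 10.7 degrees, less where a joint would pass 70% of its speed; a pose out of reach is approached as far as the arm can. A call with a gripper value outside its range is refused whole. The fingers move at their own pace and stop on an object; FORCE is the grip in N (left out, the last holds). Time passes only in rows, so rows that repeat a pose let the fingers close. It gives the time, the measured TCP pose, the force and the opening at its end, in the units of the state.
- get_state(): the state, without advancing time (a new reading comes with each control period).
- grab_frame(name): name is "side" or "top" or "wrist"; returns a dict with "pixels" (480x640x3 uint8, red, green, blue), "vfov" (degrees; the focal length in pixels is half the picture's height over the tangent of half this angle, whatever the lens; pixels are square), "cx", "cy" (the principal point, pixels), "extrinsics" (4x4, takes a point from world to camera coordinates). Camera axes: x right, y up, looking along -z (the intrinsics and any distortion apply to the point x, -y, -z); pixel columns grow to the right and rows downward; lengths in m; the calibration is good to about 2 mm. A picture is of the moment at which its call begins. There is no depth.
- job_done(): hands the job in, once; it reports no verdict.
The state is a dict: "t": time; "q": joint angles; "qd": joint speeds; "joint_efforts": joint torques, N m; "eef_pos": TCP position; "ee_rot": TCP orientation; "force": force on the tool from outside, world axes, zero at the start; "moment": the same for the moment, N m; "width": finger opening in m.
Only numpy, scipy, OpenCV 4.12 (cv2) and the standard library are available. Lean on these libraries where they do the work, as an engineer would, in place of code of your own. Each camera call takes 0.05 s, during which the arm holds its last target.

### The job

The two brass hex nipples in the steel scoop belong in the blue tray. Push the flap in the Y-chute fully over so that only the way to the blue tray is open, then take the scoop by its wooden handle, pour both nipples into the head of the chute so they slide into the blue tray, and set the empty scoop back down upright on the counter. Leave the flap set, do not take the nipples in the fingers, and leave the frosted globe and the bronze chandelier arm where they are.

Things in the scene. Friction and masses are not known exactly. Their poses are not given: they have to be found in the camera images.
- chute: Fixed aluminium Y-chute on a dark stand. Origin on the counter below the middle of its head; x horizontally downhill, y left, z up. Floor slopes down 28 degrees along x, from 180 mm high at x = 0 to 60 mm at the exits (x = 225). Head: x = -33 to 31, 110 mm wide inside; the sides narrow to 80 mm at x = 57, then spread to 160 at the exits. At x = 146, y = 0 it splits into a left and a right lane.
- head (a point): Where to pour: middle of the floor of the chute's head, 180 mm above the counter. The head is 110 mm wide inside and 70 mm long down the slope, with side walls 40 mm and a back (uphill) wall 30 mm tall, square to the floor. Axes parallel to the chute's.
- flap (a joint): Brass flap, 95 mm long, hinged at the split about an axis square to the sloping floor, free end uphill. 0: middle, both lanes open. Stops at +0.40 and -0.40 rad, the free end at a side wall. Positive: free end at the right (-y) wall, right lane shut, left (+y) lane open; negative: the reverse. Starts near 0, stays where left; about 1 N at the pin moves it.
- flap_pin (a point): Point on the flap's pin, to push or pinch: 12 mm brass pin with an 18 mm red ball on top, 80 mm from the hinge, square to the sloping floor, so its top leans 28 degrees downhill. Bare from 37 mm to the top of the ball at 97 mm above the floor (along the pin); this point is at 75. Chute walls are 40 mm tall. At the stops it is 31 mm left or right of the chute's middle line.
- scoop: Loose steel scoop, 220 g, 110 mm long, 64 wide, walls 34 tall, open at its mouth end. Origin: centre of the underside; x towards the mouth, z up. Inner floor flat at 4 mm in the rear half, then a 10 degree ramp up to 14 mm at the lip (x = 55), so parts stay in when it is carried level; tilted 40 to 45 degrees mouth down they slide out.
- scoop_grip (a point): Middle of the scoop's dark wooden handle where it is gripped from above, at scoop x = -8, z = 83 mm. The handle is a straight bar along scoop x, from -55 to 20 mm, 14 mm wide, 18 mm tall (z = 74 to 92), on a post at the scoop's rear end.
- nipple_a: Brass hex nipple, about 45 g, hexagon 20 mm across flats and 16 mm long, threaded ends 15 mm across, 28 mm long over all along its x; origin at its centre. Smooth (friction about 0.2). Starts lying in the scoop.
- nipple_b: The second brass hex nipple, same as the first, starting beside it in the scoop.
- tray_blue: Blue open tray fixed under one of the two chute exits, left or right; a like terracotta tray stands under the other. 130 mm (x) by 96 mm (y), 50 mm tall, walls 4 mm; origin at the centre of its underside, axes parallel to the chute's, 275 mm along x and 50 mm to the left or right of the chute's origin.
- globe: Frosted white glass lamp globe, 120 mm across, 118 mm tall, standing loose beyond the chute; leave it. Origin at the centre of its underside.
- lamp_arm: Bronze S-curved chandelier arm lying loose on the counter, about 290 mm long, 16 mm thick; leave it. Origin under its middle, x along it.

How it is judged:
By the outcome, as a careful person would: the job done as asked, in the order asked, and still so for the second after the job is handed in, with the robot touching nothing.
It also fails if it takes over 72 s, if anything falls off the work surface, if the arm or the gripper's body presses on something with over 40 N, if the wrist force passes 120 N, or if a joint passes its speed limit or range.

## Working session

There is one attempt and no reset: what is moved stays moved. The work goes in short steps, Python scripts to look and compute and a shell command to move; the robot and the scene stay as the last step left them, time stands still between calls to the robot, and variables do not carry over. Pictures are saved under pics/ and viewed, and the job is handed in when it is done.

```bash
mkdir -p pics; ls
python3 - <<'E'
from station import *
import cv2
s=get_state()
for k,v in s.items(): print(k,v)
print(tcp_to_grasp)
for n in ["side","top","wrist"]:
    f=grab_frame(n); cv2.imwrite(f"pics/{n}0.png",f["pixels"][:,:,::-1]); print(n,f["vfov"],f["cx"],f["cy"],f["extrinsics"], [k for k in f])
E
```

```text
pics
t 0.0
q [-8.83921392e-01  3.59370057e-01  1.10688237e-02 -3.62033216e-04
 -1.22406619e+00 -2.88116140e-01]
qd [ 0.00161106 -0.00073083  0.00237058 -0.00036324  0.00100699 -0.00259193]
joint_efforts [ 7.97143207e-05 -5.82714200e+01  2.93051541e+01  6.99694142e+00
  6.72103168e-03 -1.69092427e-04]
eef_pos [ 0.26189335 -0.62160637  0.22563575]
ee_rot [0.07481682 1.56918878 2.04424864]
force [-0.38245923 -0.57458225  0.24755463]
moment [ 0.04107313 -0.03259744 -0.00841131]
width 0.08783379645925925
0.0188
side 55.62594602541762 318.88515600547163 238.1111877996185 [[ 0.94330815 -0.33172174  0.01142061 -0.57316072]
 [ 0.16282982  0.49246964  0.85496205 -0.21112658]
 [-0.2892338  -0.80463305  0.51856482 -0.78683848]
 [ 0.          0.          0.          1.        ]] ['pixels', 'vfov', 'cx', 'cy', 'extrinsics']
top 48.87671296939269 324.0531600113034 241.1676567421622 [[ 0.01696857 -0.99948675 -0.02717188 -0.03809958]
 [ 0.99548911  0.0143511   0.09378416 -0.59766556]
 [-0.09334608 -0.02864069  0.99522169 -1.08784792]
 [ 0.          0.          0.          1.        ]] ['pixels', 'vfov', 'cx', 'cy', 'extrinsics']
wrist 58.48725986054567 319.1378015837739 240.2828895363032 [[-0.38765404  0.92180296  0.00191033  0.67400636]
 [-0.89077014 -0.37406871 -0.25807199  0.03398332]
 [-0.23717693 -0.10174431  0.9661238  -0.38920995]
 [ 0.          0.          0.          1.        ]] ['pixels', 'vfov', 'cx', 'cy', 'extrinsics']
```

View pics/side0.png

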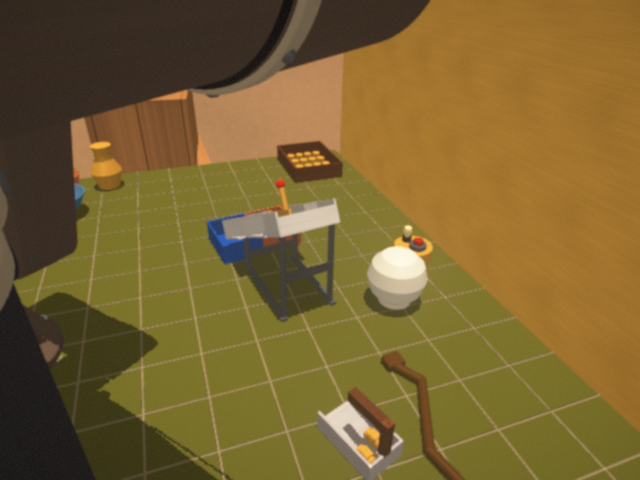

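View pics/top0.png

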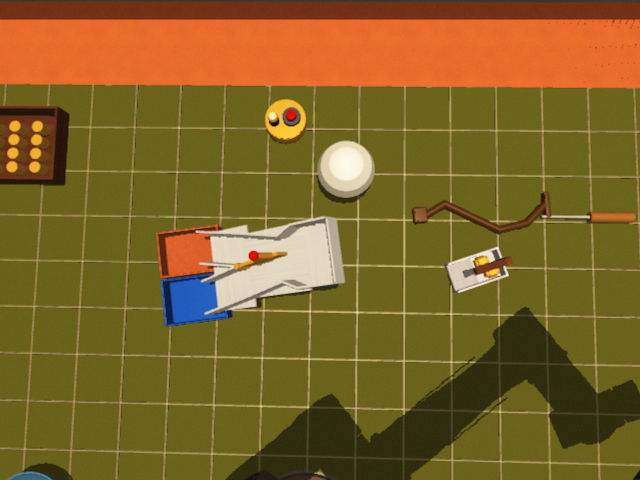

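View pics/wrist0.png

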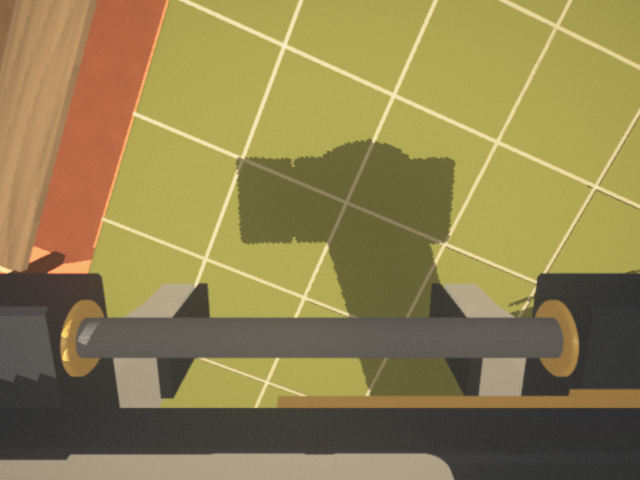

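```bash
cat > h.py <<'E'
import numpy as np, cv2
from station import *
def K(f):
    fl=240/np.tan(np.radians(f["vfov"])/2); return fl,f["cx"],f["cy"]
def ray(f,u,v):
    fl,cx,cy=K(f); E=np.array(f["extrinsics"]); d=np.array([(u-cx)/fl,-(v-cy)/fl,-1.]); R=E[:3,:3]
    o=-R.T@E[:3,3]; d=R.T@d; return o,d/np.linalg.norm(d)
def plane(f,u,v,z):
    o,d=ray(f,u,v); return o+d*(z-o[2])/d[2]
def tri(f1,p1,f2,p2):
    o1,d1=ray(f1,*p1);o2,d2=ray(f2,*p2)
    A=np.stack([d1,-d2],1); t=np.linalg.lstsq(A,o2-o1,rcond=None)[0]
    a=o1+d1*t[0];b=o2+d2*t[1]; return (a+b)/2,np.linalg.norm(a-b)
def proj(f,P):
    fl,cx,cy=K(f);E=np.array(f["extrinsics"]);c=E[:3,:3]@np.asarray(P)+E[:3,3]
    return np.array([cx+fl*c[0]/-c[2],cy-fl*c[1]/-c[2]])
E
python3 - <<'E'
import cv2
t=cv2.imread('pics/top0.png');s=cv2.imread('pics/side0.png')
cv2.imwrite('pics/tc.png',cv2.resize(t[200:340,150:350],None,fx=4,fy=4,interpolation=cv2.INTER_CUBIC))
cv2.imwrite('pics/ts.png',cv2.resize(t[230:310,430:530],None,fx=7,fy=7,interpolation=cv2.INTER_CUBIC))
cv2.imwrite('pics/sc.png',cv2.resize(s[170:330,200:350],None,fx=3.7,fy=3.7,interpolation=cv2.INTER_CUBIC))
cv2.imwrite('pics/ss.png',cv2.resize(s[380:480,300:420],None,fx=5,fy=5,interpolation=cv2.INTER_CUBIC))
E
```

```text
(no output)
```

View pics/tc.png

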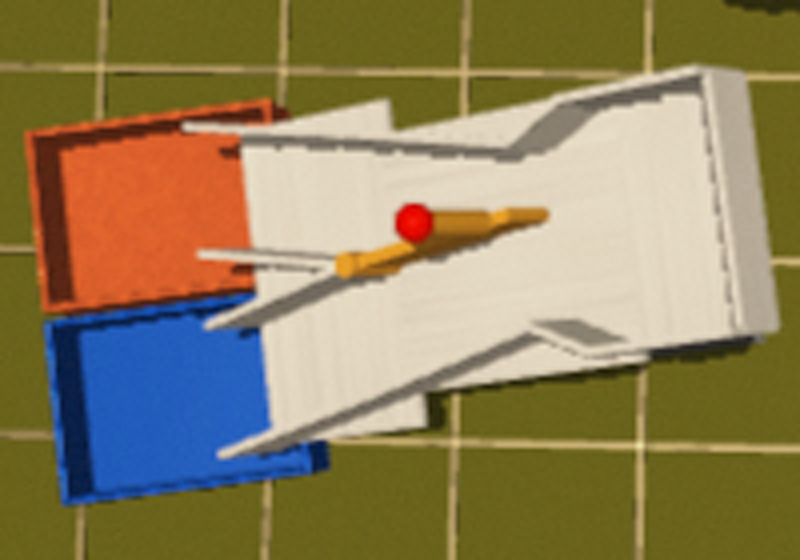

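View pics/ts.png

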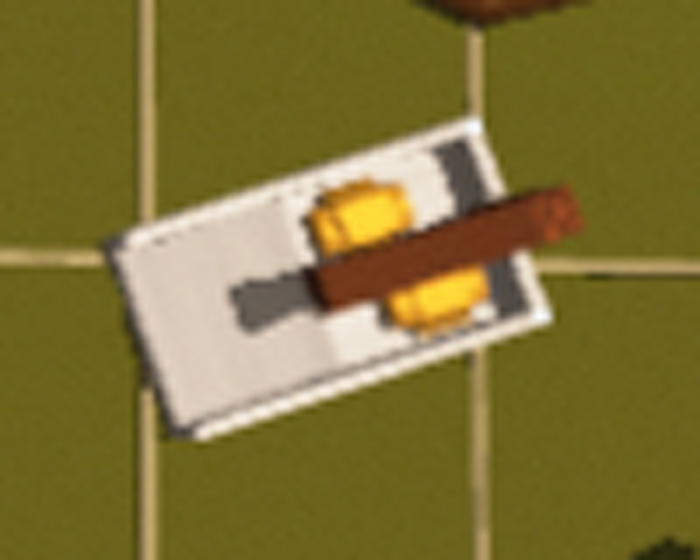

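View pics/sc.png

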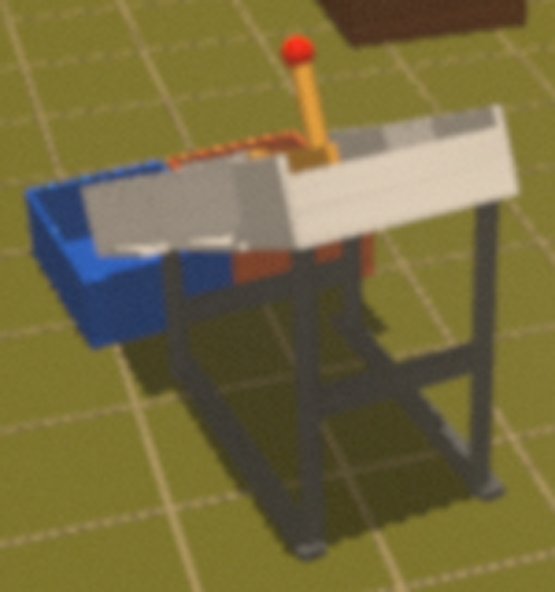

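View pics/ss.png

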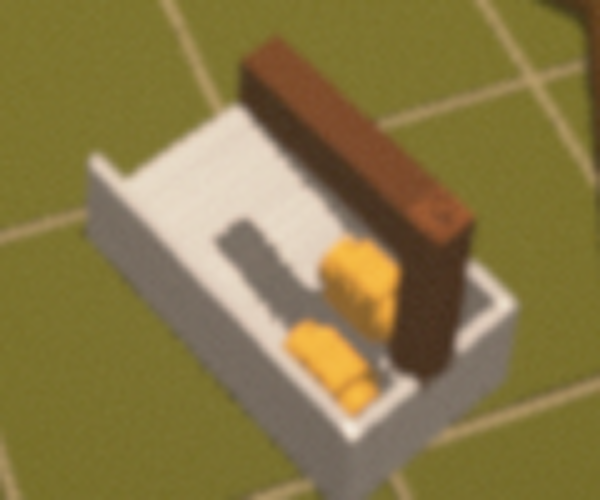

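Run:
```python
from h import *
top=grab_frame("top");side=grab_frame("side")
C=lambda p:(p[0]/4+150-.4,p[1]/4+200-.4)
S=lambda p:(p[0]/7+430-.4,p[1]/7+230-.4)
im=[(45,320),(65,503),(325,470),(27,133),(45,312),(270,100)]
m=np.array([(340,2),(340,98),(210,98),(340,-98),(340,-2),(210,-98)])/1e3
w=np.array([plane(top,*C(p),.05)[:2] for p in im])
def fit(m,w):
    mc,wc=m.mean(0),w.mean(0);H=(m-mc).T@(w-wc)
    a=np.arctan2(H[0,1]-H[1,0],H[0,0]+H[1,1]);R=np.array([[np.cos(a),-np.sin(a)],[np.sin(a),np.cos(a)]])
    t=wc-R@mc; print('yaw',a,'t',t,'res mm',np.round((m@R.T+t-w)*1e3,1).tolist()); return a,t
a,t=fit(m,w)
# red ball
def red(f):
    h=f["pixels"].astype(int); M=(h[...,0]>150)&(h[...,1]<50)&(h[...,2]<50)
    M[:,:]=M; n,l,st,c=cv2.connectedComponentsWithStats(M.astype(np.uint8)); return [(st[i,4],c[i]) for i in range(1,n) if st[i,4]>8]
rt,rs=red(top),red(side);print(rt,rs)
pt=min(rt,key=lambda x:np.hypot(*(x[1]-[253,256])))[1];ps=min(rs,key=lambda x:np.hypot(*(x[1]-[281,183])))[1]
P,e=tri(top,pt,side,ps);print('ball',P,e)
R=np.array([[np.cos(a),-np.sin(a)],[np.sin(a),np.cos(a)]])
print('ball in chute',R.T@(P[:2]-t),P[2],'expect .1167,0,.2176')
# scoop
ms=np.array([(-55,-32),(-55,32),(55,-32),(55,32)])/1e3
ws=np.array([plane(top,*S(p),.034)[:2] for p in [(475,122),(550,318),(115,245),(185,435)]])
print(ws); b,ts=fit(ms,ws)
h1=plane(top,*S((315,290)),.092);h2=plane(top,*S((575,207)),.092);print('handle',h1,h2,np.linalg.norm(h1-h2),np.arctan2(*(h1-h2)[1::-1]))
# tri handle corners in side: mouth end top
Ss=lambda p:(p[0]/5+300-.4,p[1]/5+380-.4)
print(tri(top,S((315,290)),side,Ss((262,52))),tri(top,S((575,207)),side,Ss((453,225))))
# verify by overlay
o=top["pixels"].copy()[:,:,::-1].copy()
def w3(x,y,z): q=R@[x,y]+t; return (q[0],q[1],z)
th=np.radians(28)
def fl(s,y,n): # horizontal x on floor, height n normal
    return w3(s+n*np.sin(th),y,.18-s*np.tan(th)+n*np.cos(th))
for P_ in [fl(-.033,.055,0),fl(-.033,-.055,0),fl(-.033,.055,.03),fl(-.033,-.055,.03),fl(.057,.04,.04),fl(.057,-.04,.04),fl(.225,.08,.04),fl(.225,-.08,.04),fl(.146,0,.04),fl(.031,.055,.04)]:
    u=proj(top,P_);print(np.round((u-[150,200]+.4)*4))
```

```text
yaw 1.7289266605511453 t [ 0.56624658 -0.02900785] res mm [[-0.5, -1.2], [-1.7, -1.6], [-0.5, 3.7], [1.0, 0.6], [-0.7, -0.8], [2.4, -0.7]]
[(np.int32(82), array([290.5       , 114.24390244])), (np.int32(66), array([253.07575758, 255.39393939]))] [(np.int32(20), array([279.75, 184.1 ]))]
ball [0.55378169 0.09010868 0.21560537] 0.0002412279820761403
ball in chute [ 0.11959323 -0.00644816] 0.21560536997260177 expect .1167,0,.2176
[[ 0.59054886 -0.38970222]
 [ 0.53276596 -0.41087634]
 [ 0.55234165 -0.28325848]
 [ 0.49653337 -0.30354865]]
yaw 1.9094217307764483 t [ 0.54304746 -0.34684642] res mm [[1.0, 1.6], [-1.6, 1.5], [2.6, -1.1], [-1.9, -2.1]]
handle [ 0.53752167 -0.32727157  0.092     ] [ 0.56195096 -0.39990199  0.092     ] 0.07662876679747112 1.8952599351957464
(array([ 0.53867705, -0.32899366,  0.08655495]), np.float64(0.001959907991913085)) (array([ 0.56206816, -0.39988554,  0.09222677]), np.float64(0.00028288060621677524))
[778. 314.]
[743.  70.]
[746. 317.]
[710.  67.]
[534. 315.]
[511. 141.]
[226. 449.]
[188. 129.]
[348. 261.]
[593. 340.]
```

```bash
cat >> h.py <<'E'
from scipy.spatial.transform import Rotation as Ro
YAW=1.717; HEAD=np.array([.563,-.029])
def Rstate():
    s=get_state(); return np.array(s["eef_pos"]),Ro.from_euler('xyz',s["ee_rot"]).as_matrix()
def down(zd):
    x=np.array([0,0,-1.]); z=np.array([np.cos(zd),np.sin(zd),0]); return np.stack([x,np.cross(z,x),z],1)
def delta(p,R):
    p0,R0=Rstate(); rv=Ro.from_matrix(R0.T@R).as_rotvec(); d=R0.T@(np.asarray(p)-p0)
    print('shift',np.round(d,4),'rot',np.round(rv,4),'deg',np.round(np.degrees(np.linalg.norm(rv)),1)); return d,rv
E
python3 - <<'E'
from h import *
p,R=Rstate();print(np.round(R,3)); print(get_state()["q"])
for s in (1,-1):
    zd=YAW+s*np.pi/2; Rt=down(zd); print(s,Rt[:,2]); delta([.5546,.086,.30],Rt)
    delta([.5546,.086,.30],R)
E
```

```text
[[-0.    -0.922 -0.388]
 [ 0.001 -0.388  0.922]
 [-1.     0.     0.001]]
[-8.83912276e-01  3.59035044e-01  1.15137137e-02 -1.28012593e-04
 -1.22409356e+00 -2.88096796e-01]
1 [-0.98933127 -0.14568337  0.        ]
shift [-0.0735 -0.5445  0.5388] rot [-1.3183e+00  8.0000e-04  4.0000e-04] deg 75.5
shift [-0.0735 -0.5445  0.5388] rot [0. 0. 0.] deg 0.0
-1 [0.98933127 0.14568337 0.        ]
shift [-0.0735 -0.5445  0.5388] rot [ 1.8233e+00  5.0000e-04 -8.0000e-04] deg 104.5
shift [-0.0735 -0.5445  0.5388] rot [0. 0. 0.] deg 0.0
```

```bash
python3 -m crank '[[-0.03,-0.04,0.04,-0.1,0,0,0.5],[-0.06,-0.08,0.08,-0.2,0,0,0.5],[-0.075,-0.12,0.12,-0.3,0,0,0.5],[-0.075,-0.16,0.16,-0.4,0,0,0.5],[-0.075,-0.2,0.2,-0.5,0,0,0.5],[-0.075,-0.24,0.24,-0.6,0,0,0.5],[-0.075,-0.28,0.28,-0.7,0,0,0.5],[-0.075,-0.32,0.32,-0.8,0,0,0.5],[-0.075,-0.36,0.36,-0.9,0,0,0.5],[-0.075,-0.4,0.4,-1.0,0,0,0.5]]' 20
python3 - <<'E'
from h import *
delta([.5546,.086,.30],down(YAW+np.pi/2)); print(get_state()["q"])
E
```

```text
t: 1.5
eef_pos: [0.4757, -0.0962, 0.3019]
ee_rot: [-2.811, 1.57, 0.162]
force: [0.9, 0.1, -0.0]
width: 0.0438
shift [ 0.002  -0.1929 -0.0473] rot [-3.147e-01 -8.000e-04  1.000e-04] deg 18.0
[ 2.06740849e-01 -3.66077181e-03 -2.66522270e-01  3.98597693e-05
 -1.30708164e+00 -3.75212655e-01]
```

```bash
python3 -m crank '[[0,-0.05,-0.012,-0.08,0,0,0.5],[0.002,-0.1,-0.025,-0.16,0,0,0.5],[0.002,-0.15,-0.036,-0.24,0,0,0.5],[0.002,-0.193,-0.047,-0.315,0,0,0.5],[0.002,-0.193,-0.047,-0.315,0,0,0.5],[0.002,-0.193,-0.047,-0.315,0,0,0.5]]'
python3 - <<'E'
from h import *
delta([.5546,.086,.19],down(YAW+np.pi/2)); print(get_state()["q"])
for n in ["wrist","top","side"]:
    f=grab_frame(n); cv2.imwrite(f"pics/{n}1.png",f["pixels"][:,:,::-1])
E
```

```text
t: 2.25
eef_pos: [0.5544, 0.084, 0.2993]
ee_rot: [0.323, 1.57, -2.675]
force: [-1.1, -1.2, -0.0]
width: 0.0439
shift [ 0.1093 -0.002  -0.0005] rot [-0.0032  0.0007 -0.0002] deg 0.2
[ 4.99379422e-01  1.31430446e-01 -1.25623332e-01 -2.40916618e-05
 -1.31445066e+00 -3.56366878e-01]
```

View pics/wrist1.png

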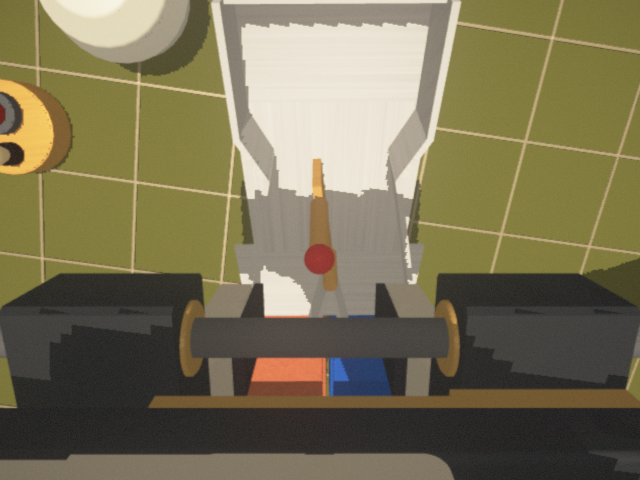

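View pics/side1.png

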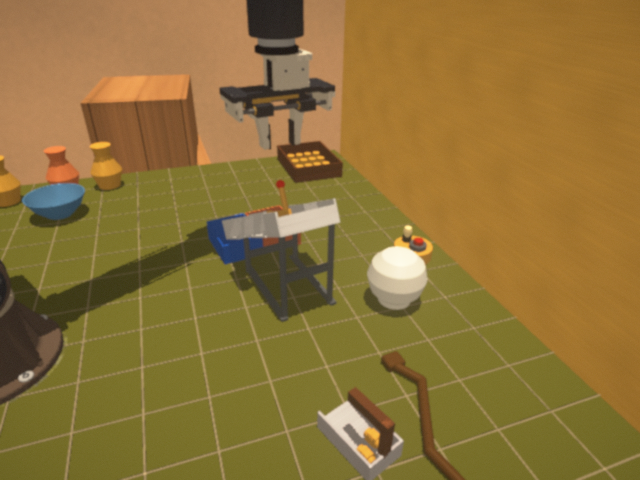

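```bash
python3 - <<'E'
from h import *
w=grab_frame("wrist")
a=plane(w,243,27,.1975);b=plane(w,430,27,.1975);print(a,b,np.linalg.norm(a-b)); m=(a+b)/2
u=np.array([np.cos(YAW),np.sin(YAW)]); print('head',m[:2]+.033*u, 'yaw',np.arctan2(*(b-a)[1::-1])-np.pi/2)
c=plane(w,320,259,.2156);print('ball',c)
E
python3 -m crank '[[0.05,-0.002,0,0,0,0,0.5],[0.1,-0.002,0,0,0,0,0.5],[0.109,-0.002,0,0,0,0,0.5],[0.109,-0.002,0,0,0,0,0.5]]'
python3 - <<'E'
from h import *
for n in ["wrist","side"]:
    f=grab_frame(n); cv2.imwrite(f"pics/{n}2.png",f["pixels"][:,:,::-1])
E
```

```text
[ 0.61451826 -0.03119414  0.1975    ] [ 0.5118734  -0.04575918  0.1975    ] 0.10367308038318307
head [ 0.55838828 -0.00582873] yaw -4.571432624727952
ball [0.55404502 0.09054073 0.2156    ]
t: 2.95
eef_pos: [0.555, 0.0857, 0.1916]
ee_rot: [2.538, 1.57, -0.461]
force: [0.6, 0.7, 0.1]
width: 0.0439
```

View pics/wrist2.png

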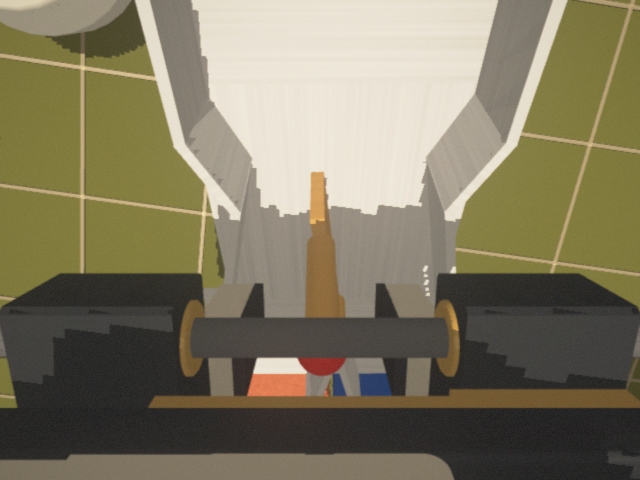

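View pics/side2.png

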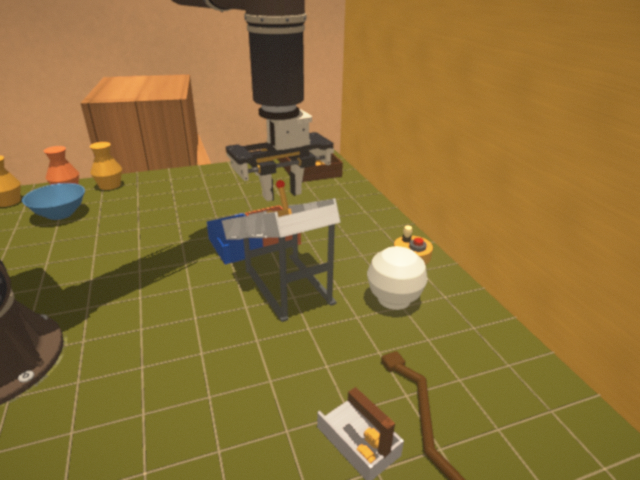

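```bash
python3 -m crank '[[0.007,0,0,0,0,0,0.5],[0.007,0,-0.008,0,0,0,0.5],[0.007,0,-0.014,0,0,0,0.5],[0.007,-0.001,-0.02,0,0,0,0.5],[0.007,-0.002,-0.026,0,0,0,0.5],[0.007,-0.003,-0.032,0,0,0,0.5],[0.007,-0.003,-0.032,0,0,0,0.5]]'
python3 - <<'E'
from h import *
for n in ["wrist"]:
    f=grab_frame(n); cv2.imwrite(f"pics/{n}3.png",f["pixels"][:,:,::-1])
E
```

```text
t: 3.92
eef_pos: [0.5862, 0.0938, 0.1834]
ee_rot: [-2.887, 1.571, 0.398]
force: [-0.3, -0.4, -0.3]
width: 0.0438
```

View pics/wrist3.png

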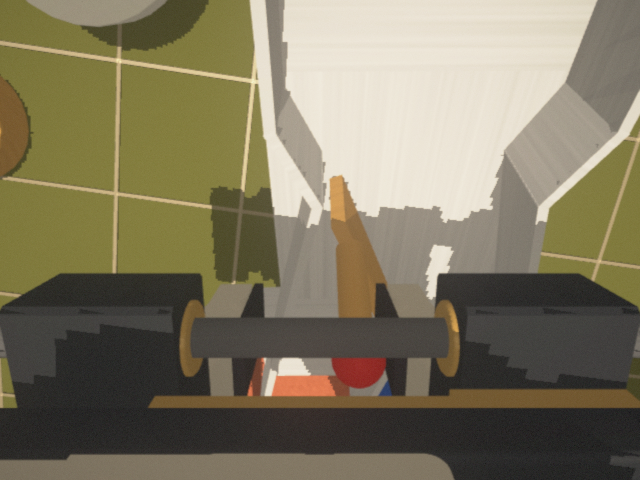

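```bash
python3 -m crank '[[0,0,-0.004,0,0,0,0.5],[0,-0.001,-0.007,0,0,0,0.5],[0,-0.001,-0.007,0,0,0,0.5]]'; python3 -m crank '[[0,0,-0.003,0,0,0,0.5],[0,0,-0.003,0,0,0,0.5]]'; python3 -m crank '[[0,0,-0.002,0,0,0,0.5],[0,0,-0.002,0,0,0,0.5]]'
python3 - <<'E'
from h import *
for n in ["wrist"]:
    f=grab_frame(n); cv2.imwrite(f"pics/{n}4.png",f["pixels"][:,:,::-1])
E
```

```text
t: 4.35
eef_pos: [0.5898, 0.0943, 0.1832]
ee_rot: [0.235, 1.565, -2.764]
force: [-10.2, -3.6, 5.5]
width: 0.0441
t: 4.6
eef_pos: [0.5901, 0.0942, 0.1829]
ee_rot: [0.149, 1.56, -2.85]
force: [-20.9, -1.3, 11.4]
width: 0.0444
t: 4.85
eef_pos: [0.5903, 0.0941, 0.1828]
ee_rot: [0.123, 1.557, -2.876]
force: [-26.8, -1.3, 14.8]
width: 0.0439
```

View pics/wrist4.png

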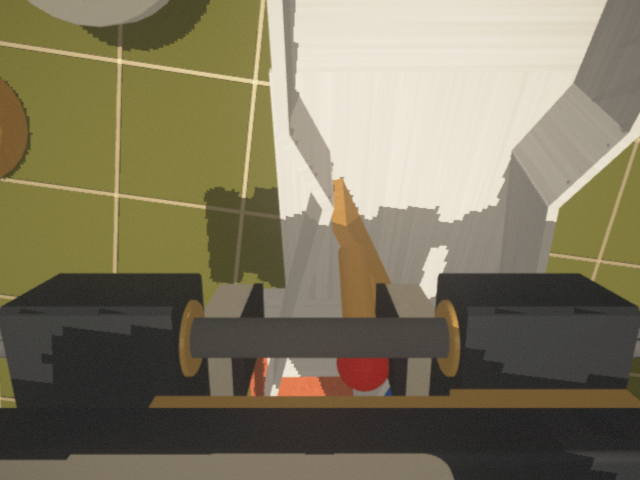

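```bash
python3 -m crank '[[0,0,0.008,0,0,0,0.5],[0,0,0.018,0,0,0,0.5],[0,0,0.024,0,0,0,0.5],[-0.05,0,0.024,0,0,0,0.5],[-0.1,0,0.024,0,0,0,0.5],[-0.12,0.04,0.024,0,0,0,0.5],[-0.12,0.08,0.024,0,0,0,0.5],[-0.12,0.08,0.024,0,0,0,0.5]]'
python3 - <<'E'
from h import *
for n in ["wrist","top","side"]:
    f=grab_frame(n); cv2.imwrite(f"pics/{n}5.png",f["pixels"][:,:,::-1])
    if n=="top": cv2.imwrite('pics/tc5.png',cv2.resize(f["pixels"][200:340,150:350,::-1],None,fx=4,fy=4,interpolation=cv2.INTER_CUBIC))
E
```

```text
t: 5.9
eef_pos: [0.5853, 0.0117, 0.304]
ee_rot: [3.097, 1.57, 0.096]
force: [-1.1, -0.3, 0.1]
width: 0.0433
```

View pics/wrist5.png

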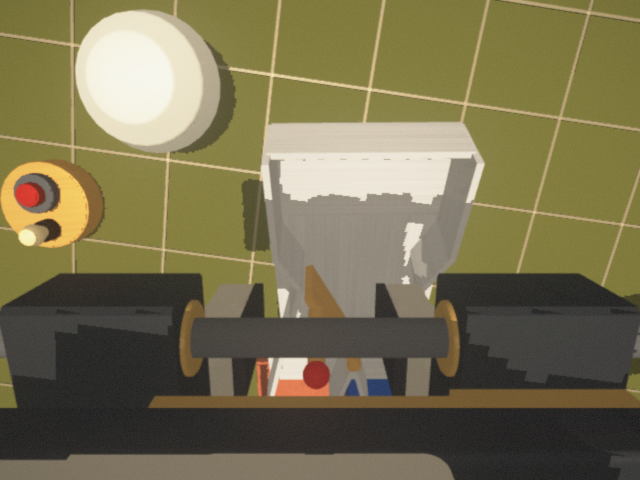

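View pics/tc5.png

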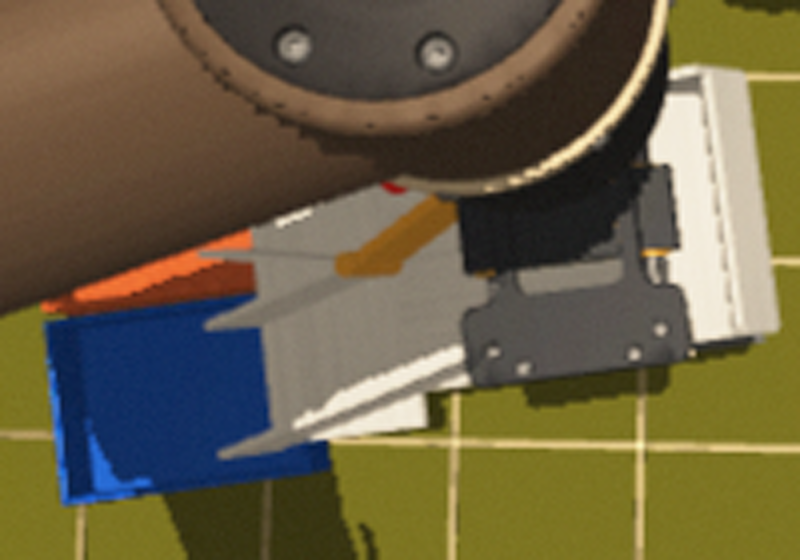

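Run:
```python
from h import *
w=grab_frame("wrist")
a=plane(w,268,158,.224);b=plane(w,478,158,.224);print(a,b,np.linalg.norm(a-b)); m=(a+b)/2
y=np.arctan2(*(a-b)[1::-1])+np.pi/2;u=np.array([np.cos(y),np.sin(y)]); print('head',m[:2]+.019*u, 'yaw',y)
delta([.5467,-.3546,.24],down(1.90+np.pi/2))
```

```text
[ 0.6211171  -0.03334308  0.224     ] [ 0.50787409 -0.04955037  0.224     ] 0.11439692082370148
head [ 0.56180375 -0.02263838] yaw 1.712950537996853
shift [0.0634 0.3594 0.0906] rot [-0.1859  0.      0.    ] deg 10.6
```

```bash
python3 -m crank '[[0,0.05,0.012,-0.03,0,0,1],[0.01,0.1,0.025,-0.06,0,0,1],[0.02,0.15,0.04,-0.09,0,0,1],[0.03,0.2,0.05,-0.12,0,0,1],[0.04,0.25,0.062,-0.15,0,0,1],[0.05,0.3,0.075,-0.186,0,0,1],[0.063,0.34,0.086,-0.186,0,0,1],[0.063,0.36,0.0906,-0.186,0,0,1],[0.063,0.36,0.0906,-0.186,0,0,1]]'
python3 - <<'E'
from h import *
f=grab_frame("top"); cv2.imwrite('pics/tc6.png',cv2.resize(f["pixels"][200:340,150:350,::-1],None,fx=4,fy=4,interpolation=cv2.INTER_CUBIC))
f=grab_frame("wrist"); cv2.imwrite(f"pics/wrist6.png",f["pixels"][:,:,::-1])
E
```

```text
t: 7.22
eef_pos: [0.5469, -0.3562, 0.2403]
ee_rot: [-0.231, 1.57, -3.045]
force: [1.1, 0.3, -0.1]
width: 0.0878
```

View pics/wrist6.png

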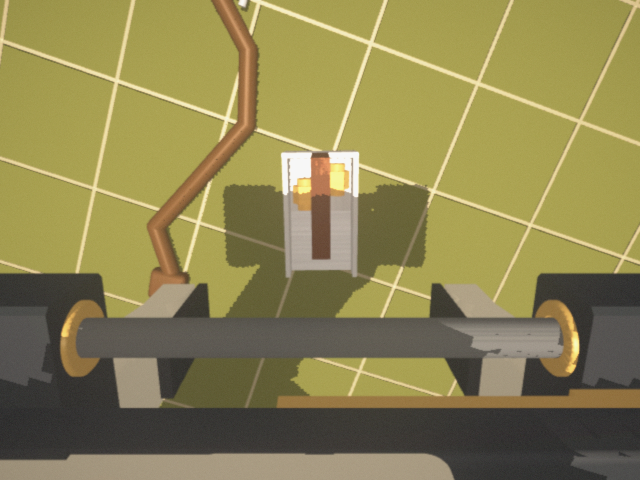

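View pics/tc6.png

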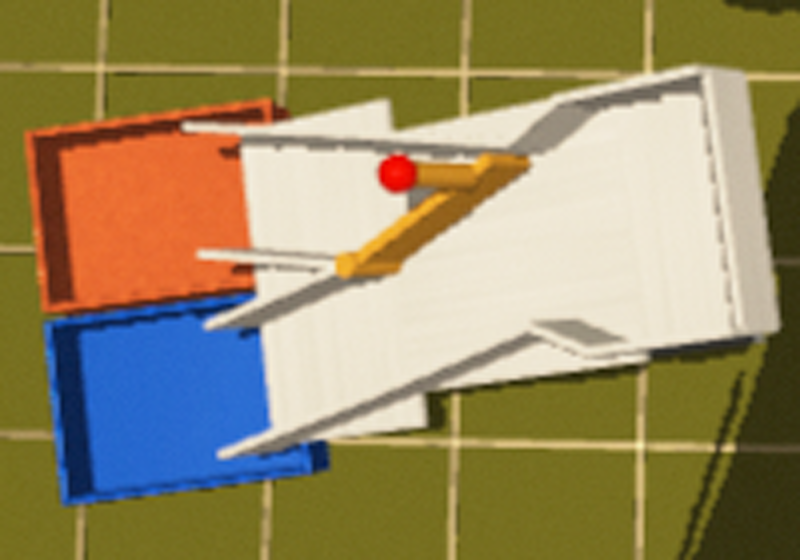

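Run:
```python
from h import *
w=grab_frame("wrist")
a=plane(w,321,259,.092);b=plane(w,320,155,.092);print(a,b,np.linalg.norm(a-b))
u=(a-b)/np.linalg.norm(a-b);print(np.arctan2(u[1],u[0]))
g=(a+b)/2+u*.0095;print(g, plane(w,188,275,.02))
yaw=np.arctan2(u[1],u[0]); delta([g[0],g[1],.0642],down(yaw+np.pi/2))
print(get_state()['q'])
```

```text
[ 0.53833572 -0.32888148  0.092     ] [ 0.563825   -0.40110231  0.092     ] 0.07658688857224721
1.910083649230234
[ 0.54791862 -0.35603347  0.092     ] [ 0.64337325 -0.25252386  0.02      ]
shift [ 0.1769  0.0015 -0.    ] rot [-0.0092 -0.0006 -0.0004] deg 0.5
[-2.76377329e-01  3.12689456e-01 -2.16354963e-02 -6.89660207e-05
 -1.23576602e+00  6.06531048e-01]
```

```bash
python3 -m crank '[[0.05,0.001,0,-0.009,0,0,1],[0.1,0.0015,0,-0.009,0,0,1],[0.14,0.0015,0,-0.009,0,0,1],[0.165,0.0015,0,-0.009,0,0,1],[0.176,0.0015,0,-0.009,0,0,1],[0.176,0.0015,0,-0.009,0,0,1],[0.176,0.0015,0,-0.009,0,0,1]]' 50
python3 - <<'E'
from h import *
f=grab_frame("wrist"); cv2.imwrite(f"pics/wrist7.png",f["pixels"][:,:,::-1])
f=grab_frame("side"); cv2.imwrite(f"pics/side7.png",f["pixels"][:,:,::-1])
E
```

```text
t: 8.25
eef_pos: [0.5482, -0.3571, 0.0661]
ee_rot: [2.399, 1.568, -0.404]
force: [0.0, -0.4, 0.3]
width: 0.0877
```

View pics/side7.png

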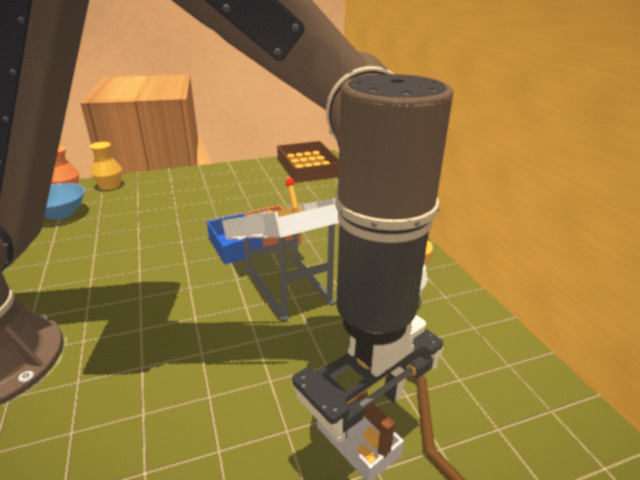

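View pics/wrist7.png

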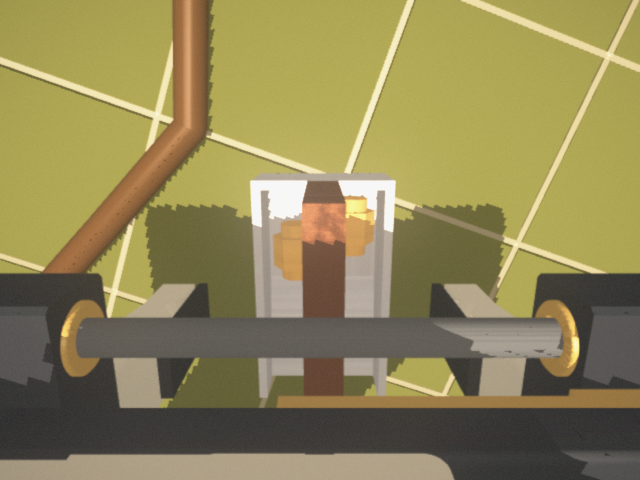

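Handle runs centred at column ~323 between the fingers, nipples lie in the rear beside it. Closing at this pose.

```bash
python3 -m crank '[[0.001,0,0,0,0,0,0.15],[0.001,0,0,0,0,0,0.1],[0.001,0,0,0,0,0,0],[0.001,0,0,0,0,0,0],[0.001,0,0,0,0,0,0],[0.001,0,0,0,0,0,0]]' 50
python3 -m crank '[[-0.01,0,0,0,0,0,0],[-0.03,0,0,0,0,0,0],[-0.05,0,0,0,0,0,0],[-0.05,0,0,0,0,0,0]]'
python3 - <<'E'
from h import *
f=grab_frame("wrist"); cv2.imwrite(f"pics/wrist8.png",f["pixels"][:,:,::-1])
f=grab_frame("side"); cv2.imwrite(f"pics/side8.png",f["pixels"][:,:,::-1])
E
```

```text
t: 9.1
eef_pos: [0.5472, -0.357, 0.0635]
ee_rot: [-0.353, 1.571, 3.126]
force: [0.1, -0.2, 0.7]
width: 0.0331
t: 9.6
eef_pos: [0.5485, -0.3576, 0.1161]
ee_rot: [2.408, 1.567, -0.395]
force: [0.3, 0.3, 0.1]
width: 0.0005
```

View pics/side8.png

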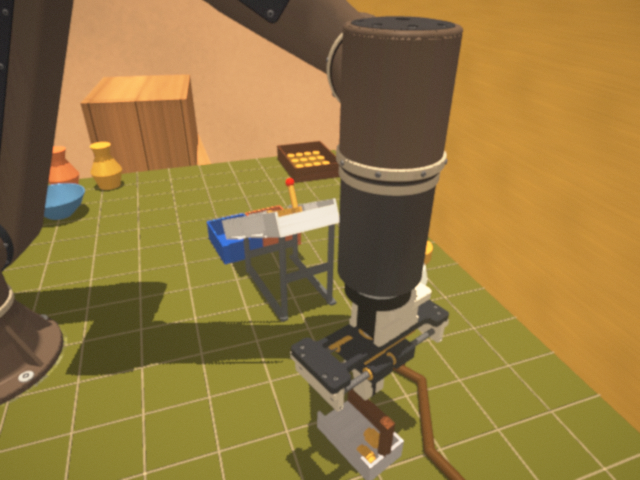

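View pics/wrist8.png

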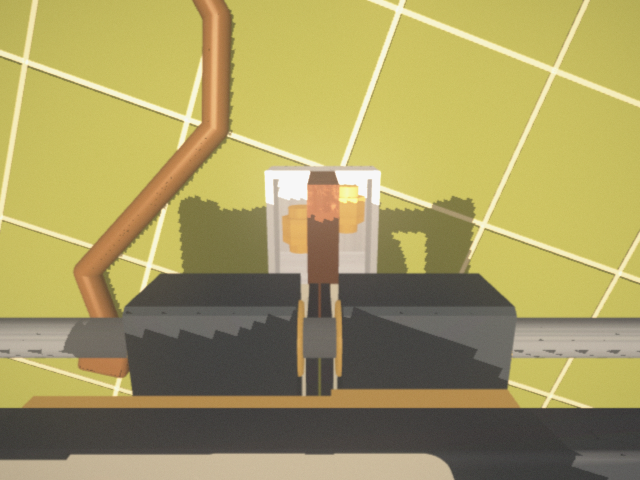

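```bash
python3 -m crank '[[0,0,0,0,0,0,0.45],[0,0,0,0,0,0,0.45],[0,0,0,0,0,0,0.45],[0,0,0,0,0,0,0.45],[0,0,0,0,0,0,0.45]]' 50
python3 -m crank '[[0.02,0,0,0,0,0,0.45],[0.04,0,0,0,0,0,0.45],[0.051,0,0,0,0,0,0.45],[0.051,0,0,0,0,0,0.45],[0.051,0,0,0,0,0,0],[0.051,0,0,0,0,0,0],[0.051,0,0,0,0,0,0],[0.051,0,0,0,0,0,0],[0.051,0,0,0,0,0,0],[0.051,0,0,0,0,0,0]]' 50
```

```text
t: 10.32
eef_pos: [0.5472, -0.357, 0.1135]
ee_rot: [-0.953, 1.571, 2.526]
force: [-0.6, -0.4, -0.6]
width: 0.0387
t: 11.58
eef_pos: [0.5472, -0.3571, 0.063]
ee_rot: [1.89, 1.571, -0.914]
force: [-1.7, 1.3, 5.2]
width: 0.0136
```

```bash
python3 -m crank '[[0,0,0,0,0,0,0],[-0.02,0,0,0,0,0,0],[-0.05,0,0,0,0,0,0],[-0.08,0,0,0,0,0,0],[-0.11,0,0,0,0,0,0],[-0.14,0,0,0,0,0,0],[-0.17,0,0,0,0,0,0],[-0.2,0,0,0,0,0,0],[-0.23,0,0,0,0,0,0],[-0.24,0,0,0,0,0,0]]'
python3 - <<'E'
from h import *
f=grab_frame("wrist"); cv2.imwrite(f"pics/wrist9.png",f["pixels"][:,:,::-1])
f=grab_frame("side"); cv2.imwrite(f"pics/side9.png",f["pixels"][:,:,::-1])
E
```

```text
t: 12.82
eef_pos: [0.5477, -0.3571, 0.3036]
ee_rot: [2.609, 1.569, -0.195]
force: [1.0, -0.2, -3.3]
width: 0.0137
```

View pics/side9.png

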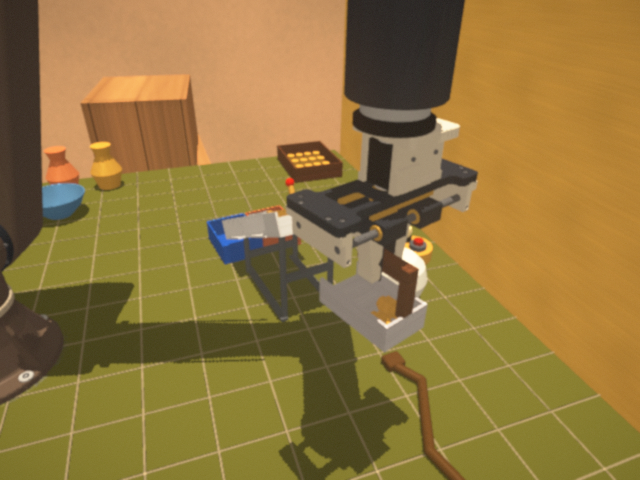

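View pics/wrist9.png

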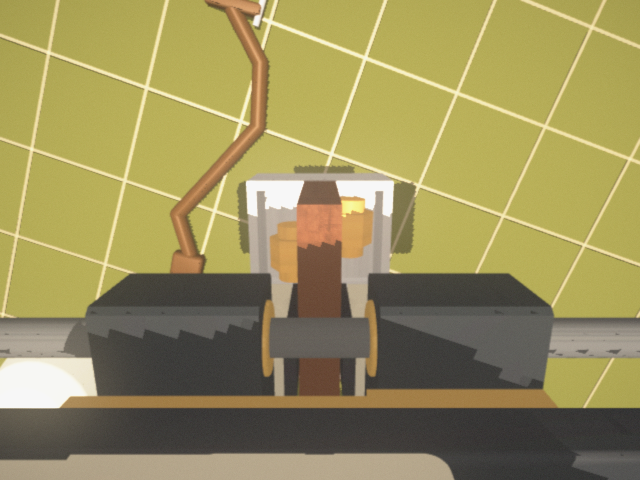

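```bash
cat >> h.py <<'E'
YAW=1.713; HEAD=np.array([.562,-.0255]); TS=(-.0095,.063) # TCP in scoop x,z
def pour(lx,lz,th,ly=0.,yaw=YAW):
    """TCP pose (p,R) for lip at chute x lx, height lz, tilt th deg"""
    t=np.radians(th); c,s=np.cos(t),np.sin(t); ox,oz=.055-TS[0],.014-TS[1]
    X=lx-(c*ox+s*oz); Z=lz-(-s*ox+c*oz)
    u=np.array([np.cos(YAW),np.sin(YAW)]);n=np.array([-u[1],u[0]])
    p=np.r_[HEAD+u*X+n*ly,Z]; R0=down(yaw+np.pi/2)
    return p,R0@Ro.from_rotvec([0,0,t]).as_matrix()
E
python3 - <<'E'
from h import *
p,R=pour(.005,.256,0);print(p);delta(p,R)
E
```

```text
[ 0.57043263 -0.08439941  0.305     ]
shift [-0.0024 -0.2495 -0.1121] rot [ 1.957e-01 -8.000e-04  1.000e-04] deg 11.2
```

```bash
python3 -m crank '[[-0.004,-0.006,-0.003,0.01,0,0,0],[-0.006,-0.02,-0.01,0.02,0,0,0],[-0.006,-0.045,-0.02,0.04,0,0,0],[-0.006,-0.075,-0.034,0.06,0,0,0],[-0.006,-0.105,-0.048,0.08,0,0,0],[-0.006,-0.135,-0.062,0.11,0,0,0],[-0.006,-0.165,-0.076,0.14,0,0,0],[-0.006,-0.19,-0.086,0.16,0,0,0],[-0.005,-0.212,-0.096,0.18,0,0,0],[-0.004,-0.23,-0.104,0.19,0,0,0]]'
python3 -m crank '[[0,-0.012,-0.005,0.006,0,0,0],[0.001,-0.018,-0.008,0.006,0,0,0],[0.001,-0.0195,-0.008,0.006,0,0,0],[0.001,-0.0195,-0.008,0.006,0,0,0]]'
python3 - <<'E'
from h import *
for n in ["wrist","side","top"]:
    f=grab_frame(n); cv2.imwrite(f"pics/{n}10.png",f["pixels"][:,:,::-1])
p,R=pour(.005,.256,0);delta(p,R);print(get_state()['q'])
E
```

```text
t: 14.18
eef_pos: [0.5686, -0.1035, 0.3061]
ee_rot: [-0.645, 1.57, 2.645]
force: [-0.4, 0.5, -3.6]
width: 0.0138
t: 14.68
eef_pos: [0.574, -0.0854, 0.3055]
ee_rot: [0.433, 1.571, -2.567]
force: [-0.5, -0.1, -3.4]
width: 0.0136
shift [ 0.0006 -0.0017  0.0033] rot [-0.0009  0.     -0.    ] deg 0.1
[ 1.88839802e-01  1.62123893e-01 -7.50460246e-02  3.99681132e-05
 -1.33367511e+00 -4.75618550e-02]
```

View pics/side10.png

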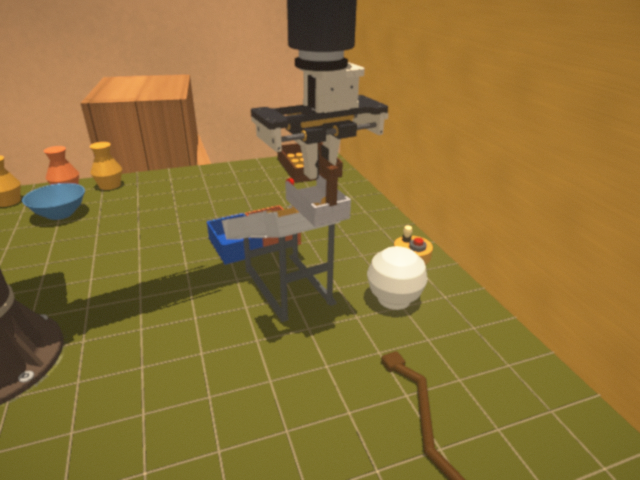

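View pics/top10.png

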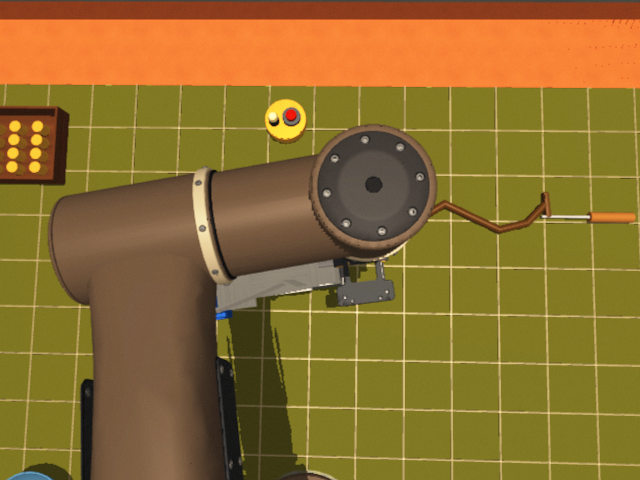

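Run:
```python
from h import *
for th,lz in [(0,.25),(5,.248),(10,.246),(15,.245),(20,.243)]:
    p,R=pour(.005,lz,th);print(th,end=' ');delta(p,R)
```

```text
0 shift [ 0.0066 -0.0017  0.0033] rot [-0.0009  0.     -0.    ] deg 0.1
5 shift [ 0.0031 -0.0062  0.0034] rot [-0.0009  0.0001  0.0872] deg 5.0
10 shift [ 0.0001 -0.0112  0.0034] rot [-9.000e-04  1.000e-04  1.745e-01] deg 10.0
15 shift [-0.0035 -0.0166  0.0034] rot [-9.000e-04  2.000e-04  2.618e-01] deg 15.0
20 shift [-0.0056 -0.0223  0.0034] rot [-9.00e-04  2.00e-04  3.49e-01] deg 20.0
```

View pics/wrist10.png

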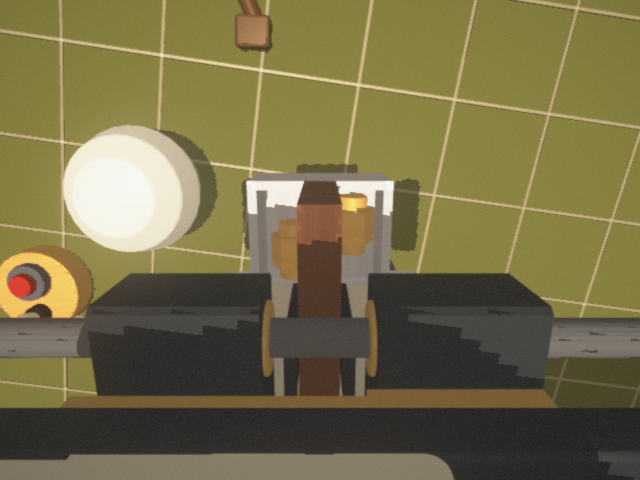

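```bash
python3 -m crank '[[0.003,-0.003,0.002,0,0,0.03,0],[0.003,-0.006,0.0034,0,0,0.087,0],[0,-0.011,0.0034,0,0,0.175,0],[-0.002,-0.014,0.0034,0,0,0.22,0],[-0.0035,-0.0166,0.0034,0,0,0.262,0],[-0.0045,-0.0195,0.0034,0,0,0.305,0],[-0.0056,-0.0223,0.0034,0,0,0.349,0],[-0.0056,-0.0223,0.0034,0,0,0.349,0]]'
python3 - <<'E'
from h import *
for n in ["wrist","side"]:
    f=grab_frame(n); cv2.imwrite(f"pics/{n}11.png",f["pixels"][:,:,::-1])
    if n=="side": cv2.imwrite('pics/sc11.png',cv2.resize(f["pixels"][100:330,200:400,::-1],None,fx=2.6,fy=2.6,interpolation=cv2.INTER_CUBIC))
for th,lz in [(20,.243),(25,.240),(30,.236),(35,.233),(40,.231),(45,.229)]:
    p,R=pour(.005,lz,th);print(th,end=' ');delta(p,R)
print(get_state()['q'])
E
```

```text
t: 15.82
eef_pos: [0.5672, -0.0627, 0.3107]
ee_rot: [1.57, 1.221, -1.428]
force: [-0.5, -1.1, -2.8]
width: 0.0136
20 shift [0.0003 0.0008 0.0001] rot [ 0.0005 -0.0005  0.0006] deg 0.1
25 shift [-0.0023 -0.0047  0.0001] rot [ 0.0005 -0.0005  0.0878] deg 5.0
30 shift [-0.0036 -0.0111  0.0001] rot [ 0.0005 -0.0005  0.1751] deg 10.0
35 shift [-0.0053 -0.0175  0.0001] rot [ 0.0004 -0.0006  0.2624] deg 15.0
40 shift [-0.0075 -0.0239  0.    ] rot [ 0.0004 -0.0006  0.3496] deg 20.0
45 shift [-0.0092 -0.0307  0.    ] rot [ 4.000e-04 -6.000e-04  4.369e-01] deg 25.0
[ 0.44965891  0.12103179 -0.29931644  0.34715123 -1.27695192 -0.42954122]
```

View pics/sc11.png

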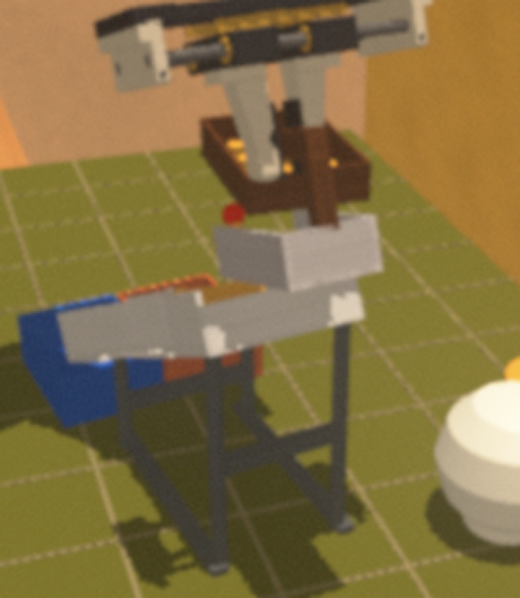

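View pics/wrist11.png

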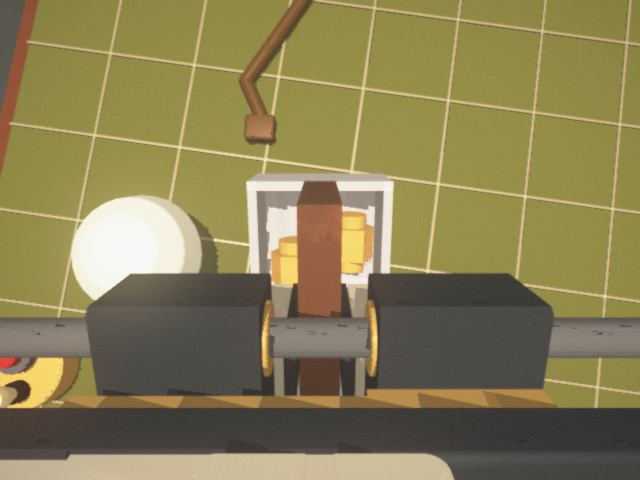

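Run:
```python
from h import *
f=grab_frame("side"); p,R=Rstate()
im=cv2.resize(f["pixels"][100:330,200:400,::-1],None,fx=2.6,fy=2.6,interpolation=cv2.INTER_CUBIC)
def dot(P,c):
    u=(proj(f,P)-[200,100])*2.6; cv2.circle(im,(int(u[0]),int(u[1])),3,c,-1)
for x in(-.055,.055):
  for y in (-.032,.032):
    for z in (0,.034):
        dx,dz=x-TS[0],z-TS[1]; dot(p+R@np.array([-dz,-dx,y]),(0,0,255) if z else (255,0,255))
th=np.radians(28);u=np.array([np.cos(YAW),np.sin(YAW)]);n=np.array([-u[1],u[0]])
for s,y,h in [(-.033,.055,.03),(-.033,-.055,.03),(-.033,.055,0),(-.033,-.055,0),(.031,.055,.04),(.031,-.055,.04)]:
    q=HEAD+u*(s+h*np.sin(th))+n*y; dot([q[0],q[1],.18-s*np.tan(th)+h*np.cos(th)],(0,255,0))
cv2.imwrite('pics/ov11.png',im)
```

```text
(no output)
```

View pics/ov11.png

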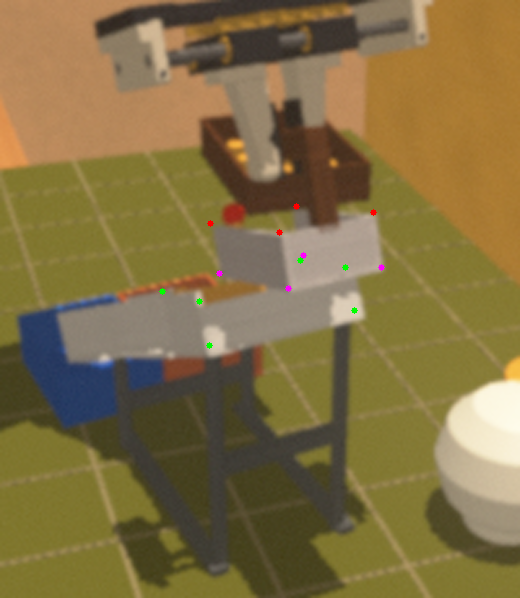

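```bash
python3 -m crank '[[-0.001,-0.002,0,0,0,0.044,0],[-0.0023,-0.0047,0,0,0,0.087,0],[-0.003,-0.008,0,0,0,0.131,0],[-0.0036,-0.011,0,0,0,0.175,0],[-0.0045,-0.0143,0,0,0,0.218,0],[-0.0053,-0.0175,0,0,0,0.262,0]]'
python3 - <<'E'
from h import *
for n in ["wrist","side"]:
    f=grab_frame(n); cv2.imwrite(f"pics/{n}12.png",f["pixels"][:,:,::-1])
    if n=="side": cv2.imwrite('pics/sc12.png',cv2.resize(f["pixels"][100:330,200:400,::-1],None,fx=2.6,fy=2.6,interpolation=cv2.INTER_CUBIC))
for th,lz in [(35,.233),(40,.231),(45,.229)]:
    p,R=pour(.005,lz,th);print(th,end=' ');delta(p,R)
E
```

```text
t: 16.73
eef_pos: [0.5652, -0.0455, 0.3103]
ee_rot: [1.573, 0.959, -1.428]
force: [0.2, 0.5, -3.4]
width: 0.0134
35 shift [-0.0005  0.0001  0.0002] rot [ 0.0007  0.0003 -0.0008] deg 0.1
40 shift [-0.0043 -0.0056  0.0002] rot [0.0007 0.0002 0.0865] deg 5.0
45 shift [-0.0076 -0.0117  0.0002] rot [0.0007 0.0002 0.1738] deg 10.0
```

View pics/sc12.png

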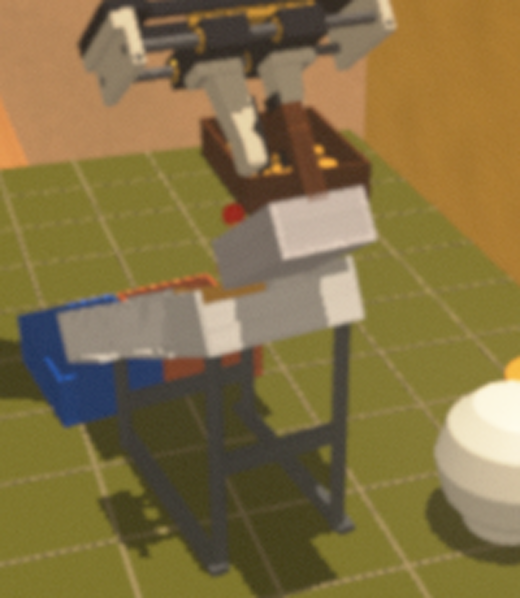

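View pics/wrist12.png

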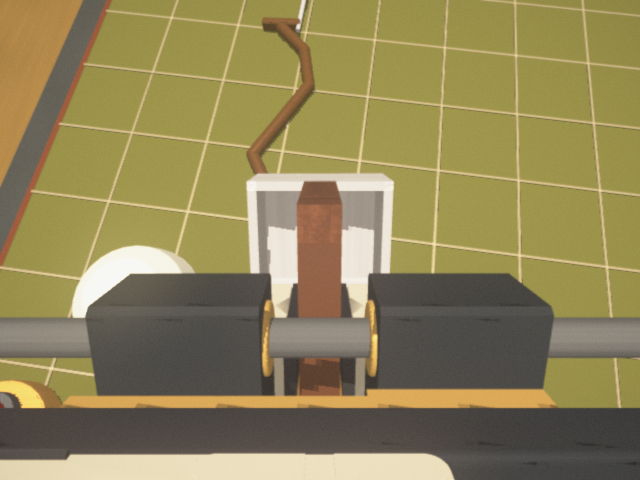

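```bash
python3 -m crank '[[-0.002,-0.003,0,0,0,0.044,0],[-0.0043,-0.0056,0,0,0,0.087,0],[-0.006,-0.0085,0,0,0,0.131,0],[-0.0076,-0.0117,0,0,0,0.174,0],[-0.0076,-0.0117,0,0,0,0.174,0],[-0.0076,-0.0117,0,0,0,0.174,0],[-0.0076,-0.0117,0,0,0,0.174,0],[-0.0076,-0.0117,0,0,0,0.174,0]]'
python3 - <<'E'
from h import *
for n in ["top","side"]:
    f=grab_frame(n); cv2.imwrite(f"pics/{n}13.png",f["pixels"][:,:,::-1])
    if n=="side": cv2.imwrite('pics/sc13.png',cv2.resize(f["pixels"][100:330,200:400,::-1],None,fx=2.6,fy=2.6,interpolation=cv2.INTER_CUBIC))
for th,lz in [(45,.229),(20,.25),(0,.256)]:
    p,R=pour(.005,lz,th);print(th,end=' ');delta(p,R)
E
```

```text
t: 17.82
eef_pos: [0.563, -0.0318, 0.3099]
ee_rot: [1.572, 0.786, -1.429]
force: [0.3, 0.1, -1.9]
width: 0.0136
45 shift [ 0.0001 -0.0007  0.0001] rot [-0.0007  0.0001  0.0008] deg 0.1
20 shift [0.0171 0.0288 0.    ] rot [-7.000e-04 -1.000e-04 -4.356e-01] deg 25.0
0 shift [0.041  0.0342 0.    ] rot [-7.000e-04 -2.000e-04 -7.846e-01] deg 45.0
```

View pics/sc13.png

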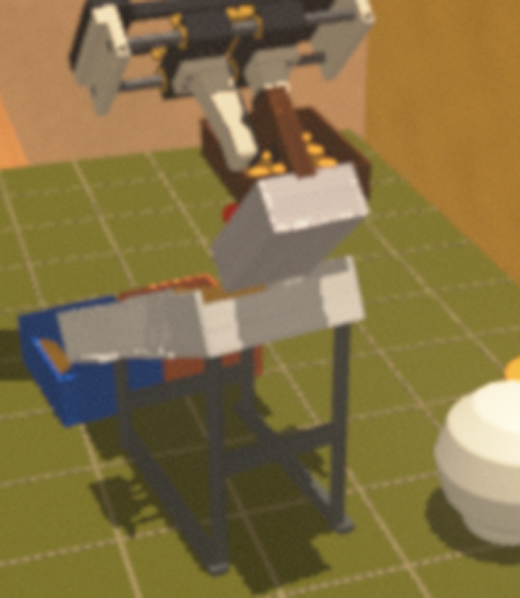

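View pics/top13.png

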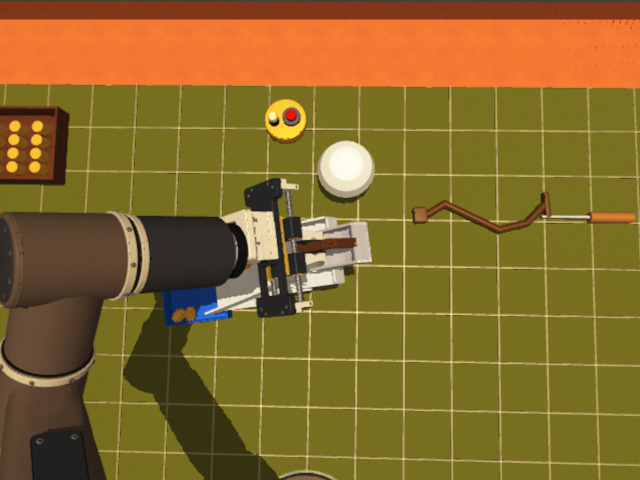

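Run:
```python
from h import *
f=grab_frame("top"); cv2.imwrite('pics/tb13.png',cv2.resize(f["pixels"][270:340,150:250,::-1],None,fx=7,fy=7,interpolation=cv2.INTER_CUBIC))
for lx,lz,th in [(.005,.249,40),(-.01,.28,30),(-.04,.30,20),(-.07,.30,10),(-.10,.30,0)]:
    p,R=pour(lx,lz,th);print(lx,th,end=' ');delta(p,R)
```

```text
0.005 40 shift [-0.0082  0.0175  0.    ] rot [-0.0006  0.0001 -0.0866] deg 5.0
-0.01 30 shift [-0.007   0.0565  0.    ] rot [-0.0006  0.     -0.2612] deg 15.0
-0.04 20 shift [0.0135 0.096  0.    ] rot [-0.0006 -0.     -0.4357] deg 25.0
-0.07 10 shift [ 0.0487  0.119  -0.    ] rot [-6.000e-04 -1.000e-04 -6.102e-01] deg 35.0
-0.1 0 shift [ 0.084   0.1396 -0.    ] rot [-6.000e-04 -1.000e-04 -7.848e-01] deg 45.0
```

View pics/tb13.png

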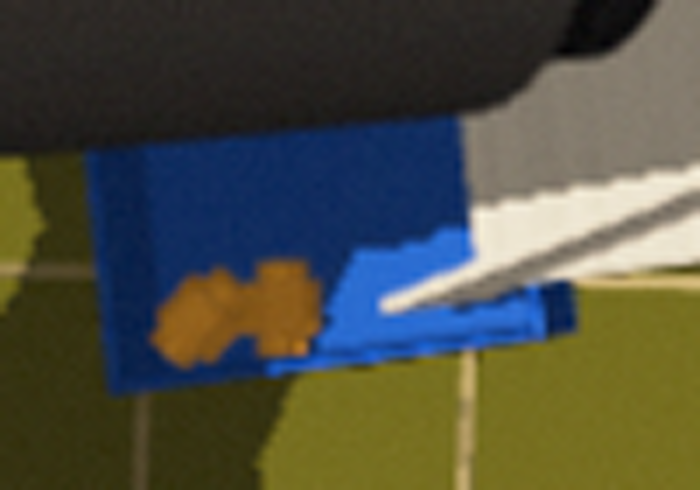

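Two brass nipples lie in the blue tray. Retreat upward/uphill while levelling.

```bash
python3 -m crank '[[-0.008,0.0175,0,0,0,-0.087,0],[-0.0075,0.037,0,0,0,-0.174,0],[-0.007,0.0565,0,0,0,-0.261,0],[0.003,0.076,0,0,0,-0.348,0],[0.0135,0.096,0,0,0,-0.436,0],[0.031,0.1075,0,0,0,-0.523,0],[0.0487,0.119,0,0,0,-0.61,0],[0.066,0.129,0,0,0,-0.697,0],[0.084,0.1396,0,0,0,-0.785,0],[0.084,0.1396,0,0,0,-0.785,0]]'
python3 - <<'E'
from h import *
delta([.5472,-.357,.20],down(1.91+np.pi/2));print(get_state()['q'])
f=grab_frame("wrist"); cv2.imwrite(f"pics/wrist14.png",f["pixels"][:,:,::-1])
E
```

```text
t: 19.23
eef_pos: [0.585, -0.1907, 0.3481]
ee_rot: [-0.583, 1.569, 2.697]
force: [0.3, 0.2, -2.4]
width: 0.0136
shift [0.148  0.1597 0.0601] rot [-0.2013  0.0016  0.0013] deg 11.5
[ 1.27471280e-03  2.10913025e-01  7.93842540e-02 -9.14469731e-04
 -1.44116365e+00  1.36717315e-01]
```

View pics/wrist14.png

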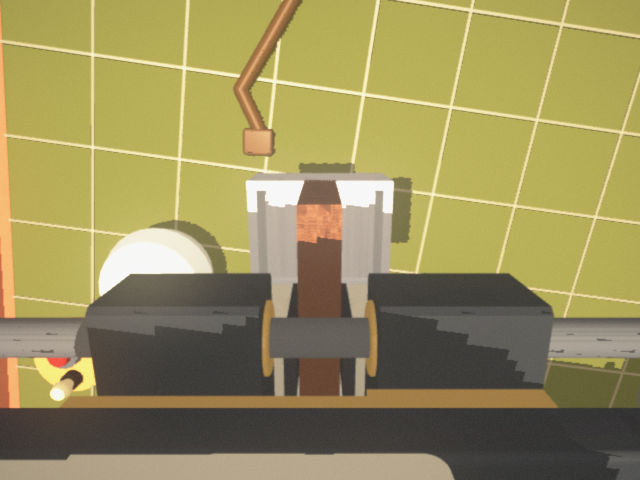

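```bash
python3 -m crank '[[0,0.03,0.012,-0.04,0,0,0],[0.01,0.07,0.026,-0.08,0,0,0],[0.03,0.11,0.042,-0.13,0,0,0],[0.07,0.15,0.056,-0.18,0,0,0],[0.11,0.16,0.06,-0.201,0,0,0],[0.15,0.16,0.06,-0.201,0,0,0],[0.19,0.16,0.06,-0.201,0,0,0],[0.21,0.16,0.06,-0.201,0,0,0],[0.21,0.16,0.06,-0.201,0,0,0],[0.21,0.16,0.06,-0.201,0,0,0]]'
python3 - <<'E'
from h import *
delta([.5472,-.357,.063],down(1.91+np.pi/2))
f=grab_frame("side"); cv2.imwrite(f"pics/side15.png",f["pixels"][:,:,::-1])
E
```

```text
t: 20.52
eef_pos: [0.5495, -0.3548, 0.1403]
ee_rot: [1.998, 1.569, -0.799]
force: [-0.5, 0.2, -1.9]
width: 0.0138
shift [0.0773 0.0012 0.0029] rot [ 0.0051 -0.0007 -0.0015] deg 0.3
```

View pics/side15.png

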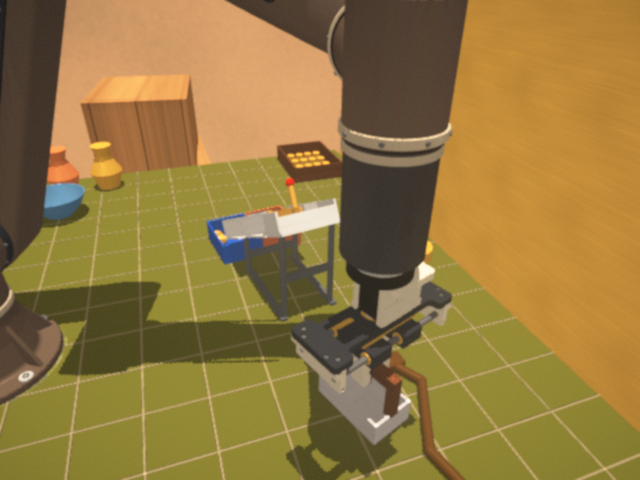

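```bash
python3 -m crank '[[0.03,0.001,0.003,0.005,0,0,0],[0.055,0.001,0.003,0.005,0,0,0],[0.068,0.001,0.003,0.005,0,0,0],[0.072,0.001,0.003,0.005,0,0,0],[0.072,0.001,0.003,0.005,0,0,0]]'
python3 -m crank '[[0.002,0,0,0,0,0,0],[0.004,0,0,0,0,0,0],[0.004,0,0,0,0,0,0]]'
python3 -c "
from h import *
delta([.5472,-.357,.063],down(1.91+np.pi/2))"
```

```text
t: 21.2
eef_pos: [0.5467, -0.3572, 0.0677]
ee_rot: [2.289, 1.57, -0.514]
force: [-0.2, -0.6, -1.9]
width: 0.0137
t: 21.58
eef_pos: [0.5462, -0.357, 0.0631]
ee_rot: [2.426, 1.571, -0.377]
force: [0.1, 0.6, -2.2]
width: 0.0136
shift [ 0.0001  0.0003 -0.001 ] rot [-0.0012 -0.0002 -0.0002] deg 0.1
```

```bash
python3 -m crank '[[0.0015,0,0,0,0,0,0],[0.0015,0,0,0,0,0,0]]'
python3 -m crank '[[0.001,0,0,0,0,0,0],[0.001,0,0,0,0,0,0]]'
```

```text
t: 21.82
eef_pos: [0.5461, -0.3571, 0.063]
ee_rot: [1.822, 1.57, -0.981]
force: [-3.5, 2.2, 8.8]
width: 0.0139
t: 22.08
eef_pos: [0.5461, -0.3571, 0.0629]
ee_rot: [1.812, 1.57, -0.991]
force: [-6.4, 4.8, 15.0]
width: 0.014
```

```bash
python3 -m crank '[[-0.002,0,0,0,0,0,0],[-0.002,0,0,0,0,0,0.1],[-0.002,0,0,0,0,0,0.25],[-0.002,0,0,0,0,0,0.5],[-0.002,0,0,0,0,0,0.5],[-0.002,0,0,0,0,0,0.5],[-0.002,0,0,0,0,0,0.5],[-0.002,0,0,0,0,0,0.5]]'
python3 -m crank '[[-0.02,0,0,0,0,0,0.5],[-0.05,0,0,0,0,0,0.5],[-0.1,0,0,0,0,0,0.5],[-0.15,0,0,0,0,0,0.5],[-0.2,0,0,0,0,0,0.5],[-0.2,0.05,0,0,0,0,0.5],[-0.2,0.1,0,0,0,0,0.5],[-0.2,0.1,0,0,0,0,0.5]]'
python3 - <<'E'
from h import *
for n in ["top","side","wrist"]:
    f=grab_frame(n); cv2.imwrite(f"pics/{n}16.png",f["pixels"][:,:,::-1])
E
```

```text
t: 23.08
eef_pos: [0.5461, -0.357, 0.0624]
ee_rot: [-0.062, 1.571, -2.866]
force: [-0.3, 0.6, 0.2]
width: 0.0438
t: 24.08
eef_pos: [0.5792, -0.4538, 0.2602]
ee_rot: [-0.715, 1.568, 2.762]
force: [0.0, 0.9, -0.7]
width: 0.0436
```

View pics/top16.png

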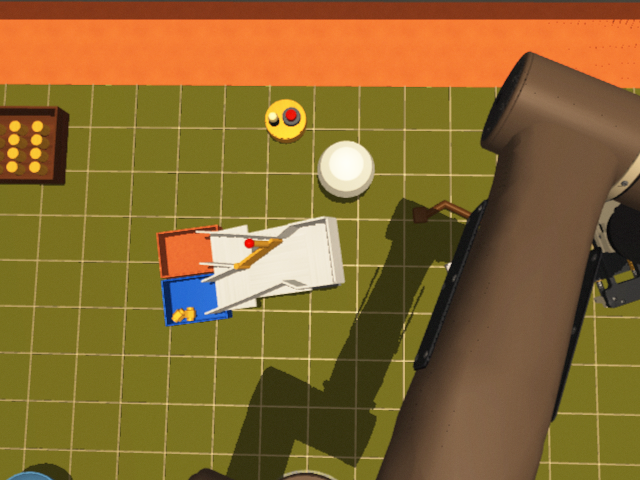

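View pics/side16.png

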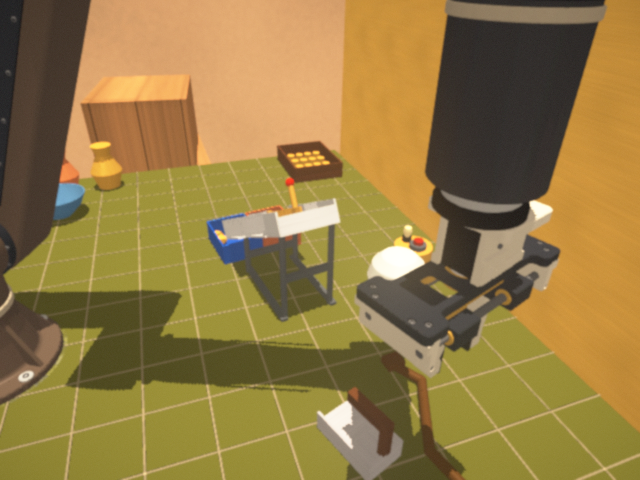

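```bash
python3 -c "
from station import *
print(job_done())"
```

```text
the job is handed in; nothing more can be done
None
```

The job is done and handed in at about 24 s of the 72 s allowed. I pushed the flap fully over to its positive stop, which shut the terracotta lane and left the blue one open. Then I took the scoop by its handle, poured both nipples into the chute head at a 45° tilt, and set the empty scoop back upright where it had stood.

- **Last pictures:** both nipples lie in the blue tray, around pixel (183, 315) in the top view. The flap's free end is still at the right wall, and the scoop stands upright and empty. The globe is where it was, and the parts of the chandelier arm still in view look unmoved; the robot arm hid the rest of it from the top camera. The gripper is clear of everything.
- **Forces I saw:** about 31 N at most (27 N sideways, 15 N up), when I pressed the flap against its stop with a finger. Setting the scoop down read about 17 N.
- **What went wrong:** the first try to grip the handle lifted off before the fingers had shut, so they closed on nothing above it. I opened them, went back down and gripped it properly.
- **Where measurements disagreed:** one wrist-camera estimate put the chute head about 20 mm off along the chute, because I had taken a shadow line for a corner. I dropped it; the other estimates agreed to within about 6 mm.

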